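# Swing the filling funnel over the jar and clamp it

### The job

Without gripping anything, push the funnel's swing arm round with a fingertip until the spout is centred over the mouth of the open wide-mouthed jar, and let it rest there. Then push the clamp lever on top of the post clockwise (seen from above) all the way to its stop, with the funnel still centred over the jar. Leave the jar, the bottles and everything else on the table where they stand.

Things in the scene. Friction and masses are not known exactly. Their poses are not given: they have to be found in the camera images.
- pivot (a point): point on the vertical pivot axis of the steel filling stand, at mid height of the swing arm's bar, 205 mm above the table. The stand is fixed: a round foot of 62 mm radius, a post of 11 mm radius up to 247 mm, and three round pads (43 mm radius, top 10 mm above the table) with their centres 170 mm from the axis, at -0.85, 0 and +0.85 rad about it. The axes are the stand's own: x points from the post to the middle pad, z up
- swing_arm (a joint): turn of the swing arm about the vertical pivot axis in rad: 0 when the arm points along the stand's x (over the middle pad), growing anticlockwise seen from above, limits -1.6 and 2.0. It starts parked beyond the pad at +0.85. It is stiff (0.25 N m of friction, about 2.5 N at 100 mm out) and stays where it is left, clamped or not
- bar_mid (a point): point inside the swing arm's bar on its centreline, 100 mm from the pivot axis and 205 mm above the table; its x axis points outwards along the arm, y to the anticlockwise side, z up. The bar is aluminium, 12 mm wide and 20 mm high, and free to push on either side from 30 to 125 mm out; below it is empty space down to the bottle tops
- spout (a point): centre of the lower end of the funnel's spout, 170 mm from the pivot axis and 143 mm above the table. The aluminium funnel is fixed in the arm's outer end: 68 mm across at the rim, which stands 213 mm above the table, spout 14 mm across
- clamp_lever (a joint): turn of the clamp lever about the same pivot axis in rad: 0 is open, growing clockwise seen from above, 1.3 is the stop (clamped). It starts at 0 to 0.2, has light friction (0.10 N m) and stays where it is left. Clamping does not change how the arm turns
- lever_mid (a point): point inside the clamp lever's bar on its centreline, 58 mm from the pivot axis and 242 mm above the table; its x axis points outwards along the lever, z up. The lever is a dark steel bar 12 mm wide and 14 mm high, ending in a black ball of 20 mm with its centre 80 mm from the axis; its hub has a radius of 16 mm. It points away from the pads: at 0.65 rad past the stand's -x direction (anticlockwise) when the joint is 0
- jar: the open wide-mouthed jar, plain glass, empty, 72 mm across and 98 mm high with a mouth 58 mm across outside (52 mm inside), loose on one of the three pads (any of them); origin at the centre of its underside, z up
- jar_mouth (a point): centre of the jar's mouth, 98 mm above its underside, 108 mm above the table
- slim_bottle: slim filled bottle with a narrow closed neck, 56 mm across, 118 mm high, loose on another pad, to be left alone; origin at the centre of its underside
- round_bottle: round-bellied filled bottle with a narrow closed neck, 72 mm across, 102 mm high, loose on the remaining pad, to be left alone; origin at the centre of its underside
- basin_left: plastic basin 210 mm across, 75 mm high, to the left, to be left alone; origin under its centre
- basin_right: plastic basin 190 mm across, 70 mm high, to the right, to be left alone; origin under its centre
- spoon: steel spoon lying on the table, to be left alone
- mug: white mug, 76 mm across, 85 mm high, to be left alone; origin under its centre
- brush: brush lying on the table, to be left alone
Not all that is in view belongs to the job. What is shaped like the jar but green or red is not meant.

How it is judged:
By the outcome, as a careful person would: the job done as asked, in the order asked, and still so for the second after the job is handed in, with the robot touching nothing.
It also fails if it takes over 58 s, if anything falls off the work surface, if the arm or the gripper's body presses on something with over 40 N, if the wrist force passes 120 N, or if a joint passes its speed limit or range.

### The arm

A 6-joint arm with a two-finger parallel gripper is mounted at the origin on the work surface. World frame = base frame: x ahead of the robot, y to its left, z up, the work surface at z = 0. Lengths are in mm, angles in rad, forces in N, time in s.
With the tool pointing down it reaches from about 350 to 775 mm from the base axis. Payload 7.3 kg.
Tool frame: the origin (TCP) lies at the very end of the fingers, on their centre line; the grasp point (between the pads) lies 19 mm behind it; z points along the fingers, x is the direction in which the jaws open and shut, and the axes are right-handed (so a half turn about z gives the same grasp; the last joint's range is limited). The gripper opens to 92 mm and grips with 3 to 60 N. Pads are 19 mm wide; open, the fingers measure 130 mm over their backs; the gripper's body (75 mm by 190 mm) begins 47 mm behind the grasp point.
Start: joints at [1.134, 0.342, 1.524, -0, 1.275, -0.146], TCP at [150.512, 502.982, 226.741] pointing down, gripper open.
Joint ranges: [-2.53, 2.53], [-0.77, 2.02], [0.04, 2.7], [-1, 4.14], [0.28, 2.66], [-3.11, 3.11]. Speed limits (rad/s): [2.57, 2.57, 3.14, 3.14, 3.14, 3.14].

### API

Orientations are given as [roll, pitch, yaw] about the fixed x, y, z axes, in that order (R = Rz(yaw) Ry(pitch) Rx(roll)).
In Python, from plant import bot gives the robot as it stands.
- The arm moves only by the shell command python3 -m inch 'ROWS'. ROWS is JSON, a list that holds one entry, the list of rows, each a list of 7 numbers: the shift along the tool's x, y, z in m, then the turn, a rotation vector about the tool's x, y, z in degrees, then the finger opening in m, from 0 to 0.0918. In form: [[[dx, dy, dz, ax, ay, az, hand], ...]]. A call has 1 to 12 rows; each row shifts and turns the commanded pose from where the row before left it, along the tool's axes as they then stand; what a row does not reach is not made up. A row lasts 1/10 s, in which the tool goes at most 50 mm and 8.59 degrees, less where a joint would pass 70% of its speed; a pose out of reach is approached as far as the arm can. A call is refused whole if a number of a shift passes 0.05 or a number of a turn 8.59, either way. A call with a gripper value outside its range is refused whole. The fingers move at their own pace and stop on an object; the grip force is fixed at half the most. Time passes only in rows, so rows that do not move let the fingers close. It gives the time, the measured TCP pose, the force and the opening at its end, in the units of the state.
- bot.get_obs(): the state, without advancing time (a new reading comes with each control period).
- bot.capture(name): name is "side" or "top" or "wrist"; returns a dict with "pixels" (400x640x3 uint8, blue, green, red), "camera_matrix" (3x3 intrinsics, pixels), "view" (4x4, takes a point from world to camera coordinates); the wrist camera has in their place "tool_from_camera" (4x4, takes a point from camera to tool coordinates, whose origin is the TCP and whose axes are the tool frame's). Camera axes: x right, y down, z forward; pixel columns grow to the right and rows downward; lengths in mm; the calibration is good to about 2 mm. A picture is of the moment at which its call begins: read the wrist's pose just before it. There is no depth.
- bot.close_job(): hands the job in, once; it reports no verdict.
The state is a dict: "time": time; "joint_positions": joint angles; "dq": joint speeds; "tau": joint torques, N m; "tool_pos": TCP position; "tcp_rot": TCP orientation; "contact_force": force on the tool from outside, world axes, zero at the start; "moment": the same for the moment, N m; "grip_width": finger opening in mm.
Only numpy, scipy, OpenCV 4.12 (cv2) and the standard library are available. Lean on these libraries where they do the work, as an engineer would, in place of code of your own. Each camera call takes 0.05 s, during which the arm holds its last target. There are 200 camera calls.

## Working session

There is one attempt and no reset: what is moved stays moved. The work goes in short steps, Python scripts to look and compute and a shell command to move; the robot and the scene stay as the last step left them, time stands still between calls to the robot, and variables do not carry over. Pictures are saved under pics/ and viewed, about 8 in all and at most 12, crops included, and the job is handed in when it is done.

```bash
mkdir -p pics
cat > look.py <<'E'
import sys,cv2,numpy as np
from plant import bot
for n in sys.argv[2:]:
    o=bot.get_obs(); c=bot.capture(n)
    t=sys.argv[1]
    cv2.imwrite(f'pics/{t}_{n}.png',c['pixels'])
    np.savez(f'pics/{t}_{n}.npz',K=c['camera_matrix'],V=c.get('view',c.get('tool_from_camera')),p=o['tool_pos'],r=o['tcp_rot'])
    print(n,np.round(c['camera_matrix'],1).tolist(),np.round(c.get('view',c.get('tool_from_camera')),3).tolist())
print({k:np.round(v,3).tolist() for k,v in o.items()})
E
python3 look.py a top side wrist
```

```text
top [[463.8, 0.0, 327.0], [0.0, 463.8, 205.0], [0.0, 0.0, 1.0]] [[0.022, -1.0, 0.005, -45.293], [-0.983, -0.023, -0.184, 608.676], [0.184, -0.001, -0.983, 1450.686], [0.0, 0.0, 0.0, 1.0]]
side [[388.0, 0.0, 312.5], [0.0, 388.0, 197.6], [0.0, 0.0, 1.0]] [[-0.989, -0.148, -0.022, 587.294], [-0.07, 0.584, -0.809, 189.764], [0.132, -0.798, -0.588, 1193.1], [0.0, 0.0, 0.0, 1.0]]
wrist [[356.3, 0.0, 315.8], [0.0, 356.3, 205.1], [0.0, 0.0, 1.0]] [[1.0, 0.0, 0.001, 0.02], [-0.0, 0.965, 0.264, -71.38], [-0.001, -0.264, 0.965, -157.836], [0.0, 0.0, 0.0, 1.0]]
{'time': 0.1, 'joint_positions': [1.134, 0.343, 1.525, -0.0, 1.275, -0.146], 'dq': [-0.0, -0.001, -0.003, 0.0, 0.001, -0.001], 'tau': [0.002, -43.201, -24.469, 0.072, 0.053, -0.0], 'tool_pos': [150.361, 502.628, 226.12], 'tcp_rot': [-3.141, 0.001, 1.28], 'contact_force': [-0.563, -0.265, -0.416], 'moment': [0.022, 0.045, -0.002], 'grip_width': 91.958}
```

View pics/a_top.png

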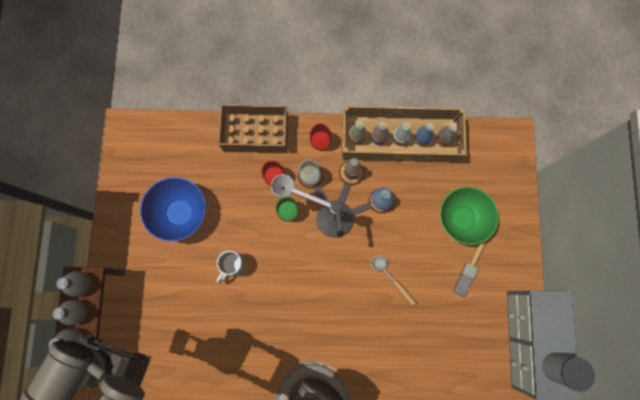

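View pics/a_side.png

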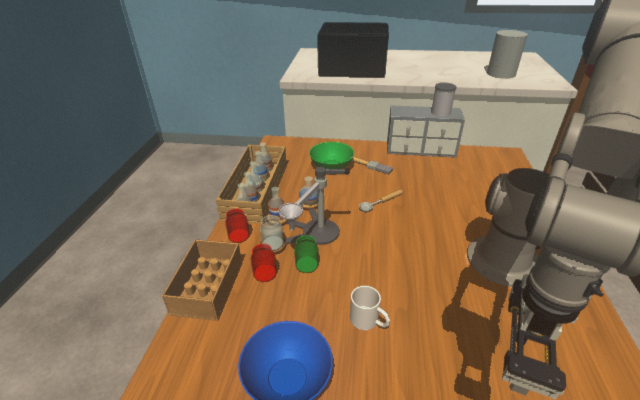

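```bash
python3 -c "
import cv2
i=cv2.imread('pics/a_top.png')[120:250,255:415];cv2.imwrite('pics/a_topc.png',cv2.resize(i,None,fx=5,fy=4.6 if 0 else 5,interpolation=cv2.INTER_CUBIC)[:600])
i=cv2.imread('pics/a_side.png')[155:265,225:345];cv2.imwrite('pics/a_sidec.png',cv2.resize(i,None,fx=5,fy=5,interpolation=cv2.INTER_CUBIC))"
```

```text
(no output)
```

View pics/a_topc.png

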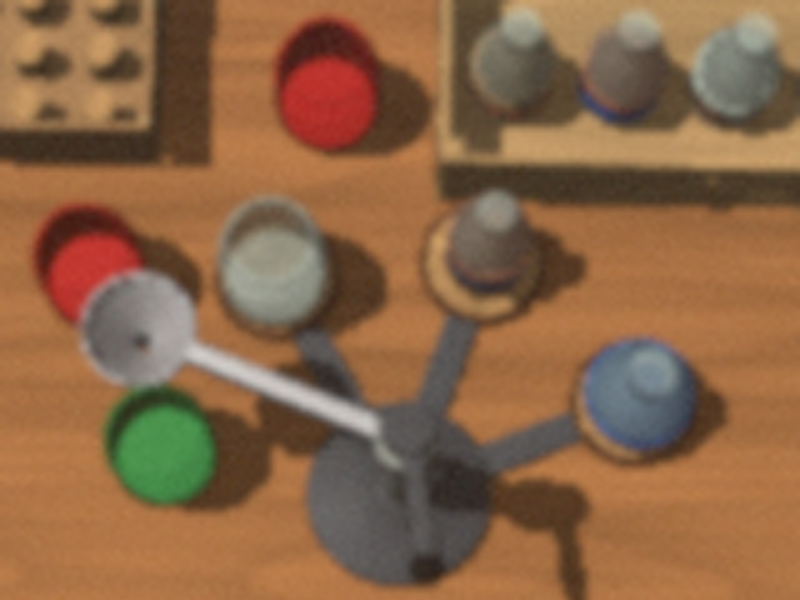

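View pics/a_sidec.png

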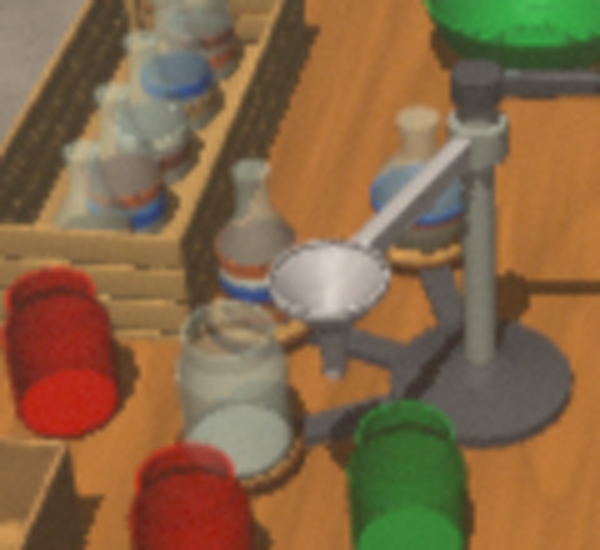

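```bash
cat > g.py <<'E'
import numpy as np,cv2
from scipy.spatial.transform import Rotation as R
def ray(f,u,v,z):
    d=np.load(f'pics/{f}.npz');K,V=d['K'],d['V']
    if 'wrist' in f:
        T=np.eye(4);T[:3,:3]=R.from_euler('xyz',d['r']).as_matrix();T[:3,3]=d['p'];M=T@V
    else: M=np.linalg.inv(V)
    r=M[:3,:3]@np.linalg.solve(K,[u,v,1]);c=M[:3,3]
    return (c+r*(z-c[2])/r[2])
E
python3 - <<'E'
from g import *
T=lambda u,v,z:ray('a_top',255+u/5,120+v/5,z)[:2]
S=lambda u,v,z:ray('a_side',225+u/5,155+v/5,z)[:2]
for n,a in dict(foot=T(400,493,8),cap=T(408,430,249),capS=S(478,75,252),footS=S(482,382,8),funnel=T(139,328,213),funnelS=S(329,280,213),spoutS=S(333,374,143),hole=T(141,341,150),jarT=T(273,238,108),jarbT=T(274,285,12),jarS=S(232,335,108),jarbS=S(238,447,12),midpad=T(480,265,10),bluepad=T(634,405,10),ball=T(427,568,242)).items(): print(n,np.round(a))
E
```

```text
foot [573. -59.]
cap [571. -58.]
capS [571. -49.]
footS [571. -51.]
funnel [635.  99.]
funnelS [633. 108.]
spoutS [635. 106.]
hole [641. 104.]
jarT [720.  27.]
jarbT [713.  29.]
jarS [714.  38.]
jarbS [719.  36.]
midpad [ 731. -111.]
bluepad [ 636. -215.]
ball [494. -71.]
```

```bash
cat > to.py <<'E'
import sys,numpy as np
from scipy.spatial.transform import Rotation as R
from plant import bot
o=bot.get_obs();M=R.from_euler('xyz',o['tcp_rot']).as_matrix()
t=[float(a) for a in sys.argv[1:4]]
print('shift tool mm',np.round(M.T@(np.array(t)-o['tool_pos']),1))
if len(sys.argv)>4: print('turn tool deg',np.round(np.degrees((R.from_matrix(M).inv()*R.from_euler('xyz',[np.pi,0,float(sys.argv[4])])).as_rotvec()),2))
E
python3 -m inch '[[[0,0,-0.037,0,0,0,0],[0,0,-0.037,0,0,0,0],[-0.02,0.0345,0,0,0,0,0],[-0.02,0.0345,0,0,0,0,0],[-0.02,0.0345,0,0,0,0,0],[-0.02,0.0345,0,0,0,0,0],[-0.02,0.0345,0,0,0,0,0],[-0.02,0.0345,0,0,0,0,0],[-0.02,0.0345,0,0,0,0,0],[-0.02,0.0345,0,0,0,0,0],[0,0,0,0,0,0,0]]]'; python3 to.py 573 54 300 1.184
```

```text
time: 1.25
tool_pos: [371.6, 267.6, 300.4]
tcp_rot: [3.141, 0.001, 1.275]
contact_force: [-0.2, -0.5, -0.1]
grip_width: 8.1
shift tool mm [-145.6  255.     0.7]
turn tool deg [0.05 0.06 5.2 ]
```

```bash
python3 -m inch '[[[-0.02,0.0345,0,0,0,0,0],[-0.02,0.0345,0,0,0,0,0],[-0.02,0.0345,0,0,0,0,0],[-0.02,0.0345,0,0,0,0,0],[-0.02,0.0345,0,0,0,0,0],[-0.02,0.0345,0,0,0,0,0],[-0.02,0.0345,0,0,0,0,0],[-0.006,0.0135,0,0,0,0,0],[0,0,0,0,0,5.2,0],[0,0,0,0,0,0,0],[0,0,0,0,0,0,0]]]'; python3 look.py b wrist top
```

```text
time: 2.35
tool_pos: [571.2, 58.4, 300.5]
tcp_rot: [-3.141, -0.0, 1.192]
contact_force: [1.0, -0.2, 0.8]
grip_width: 0.3
wrist [[356.3, 0.0, 315.8], [0.0, 356.3, 205.1], [0.0, 0.0, 1.0]] [[1.0, 0.0, 0.001, -0.026], [-0.0, 0.965, 0.263, -71.38], [-0.001, -0.263, 0.965, -157.836], [0.0, 0.0, 0.0, 1.0]]
top [[463.8, 0.0, 327.0], [0.0, 463.8, 205.0], [0.0, 0.0, 1.0]] [[0.022, -1.0, 0.005, -45.293], [-0.983, -0.023, -0.184, 608.676], [0.184, -0.001, -0.983, 1450.686], [0.0, 0.0, 0.0, 1.0]]
{'time': 2.4, 'joint_positions': [-0.032, 0.392, 1.246, 0.0, 1.504, -1.224], 'dq': [-0.0, -0.004, -0.001, 0.0, 0.002, 0.002], 'tau': [-0.25, -47.151, -26.208, -0.016, 0.082, 0.022], 'tool_pos': [571.123, 58.411, 300.689], 'tcp_rot': [-3.141, -0.0, 1.192], 'contact_force': [-0.738, -0.501, -0.33], 'moment': [0.044, 0.001, 0.006], 'grip_width': 0.67}
```

View pics/b_wrist.png

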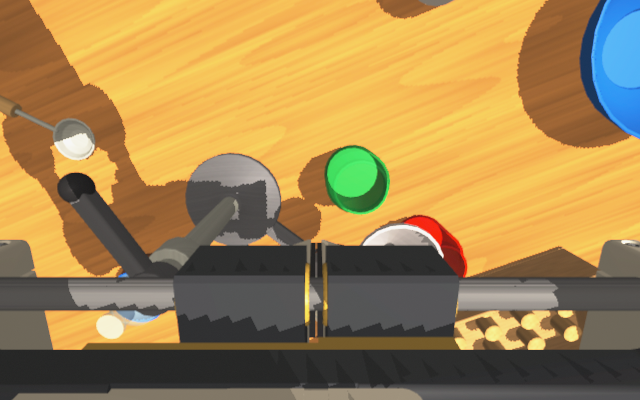

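Run:
```python
from g import *
for n,a in dict(foot=(233,199,8),ball=(76,187,242),funneledge=(400,222,213),green=(356,172,8)).items(): print(n,np.round(ray('b_wrist',*a)))
i=cv2.imread('pics/b_top.png')[120:250,255:415];i=cv2.resize(i,None,fx=3.8,fy=3.8,interpolation=cv2.INTER_CUBIC)
j=cv2.imread('pics/a_wrist.png');j=cv2.resize(j,(480,300))
k=np.zeros((800,608,3),np.uint8);k[:494,:608]=i;k[496:796,:480]=j
cv2.imwrite('pics/b_comb.png',cv2.resize(k,(456,600)))
```

```text
foot [572. -57.   8.]
ball [494. -71. 242.]
funneledge [601. 112. 213.]
green [597. 104.   8.]
```

View pics/b_comb.png

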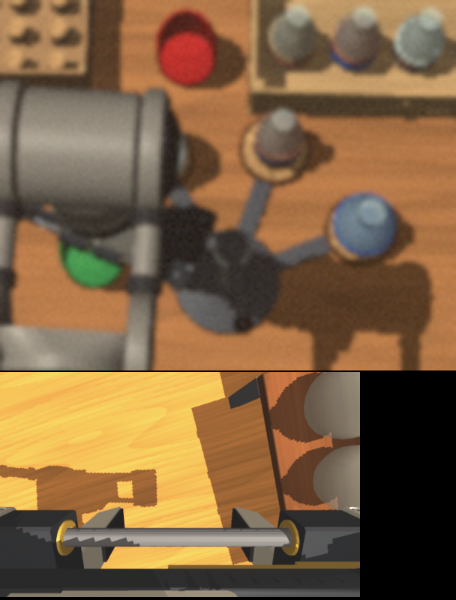

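```bash
python3 -m inch '[[[-0.007,0,0.02,0,0,0,0],[0,0,0.025,0,0,0,0],[0,0,0.025,0,0,0,0],[0,0,0.02,0,0,0,0],[0,0,0.011,0,0,0,0],[0,0.005,0,0,0,0,0],[0,0.005,0,0,0,0,0],[0,0.005,0,0,0,0,0],[0,0.005,0,0,0,0,0],[0,0.003,0,0,0,0,0],[0,0,0,0,0,0,0]]]'; python3 look.py c wrist
```

```text
time: 3.55
tool_pos: [590.7, 42.3, 199.9]
tcp_rot: [3.141, -0.0, 1.189]
contact_force: [1.3, -0.0, 0.8]
grip_width: 0.4
wrist [[356.3, 0.0, 315.8], [0.0, 356.3, 205.1], [0.0, 0.0, 1.0]] [[1.0, 0.0, 0.001, -0.027], [-0.0, 0.965, 0.263, -71.38], [-0.001, -0.263, 0.965, -157.837], [0.0, 0.0, 0.0, 1.0]]
{'time': 3.55, 'joint_positions': [-0.058, 0.486, 1.373, 0.0, 1.282, -1.247], 'dq': [0.004, -0.007, 0.018, 0.003, 0.001, 0.002], 'tau': [-0.096, -50.453, -24.756, -0.019, 0.084, -0.02], 'tool_pos': [590.724, 42.256, 199.905], 'tcp_rot': [3.141, -0.0, 1.189], 'contact_force': [1.266, -0.009, 0.787], 'moment': [-0.048, -0.021, -0.034], 'grip_width': 0.406}
```

View pics/c_wrist.png

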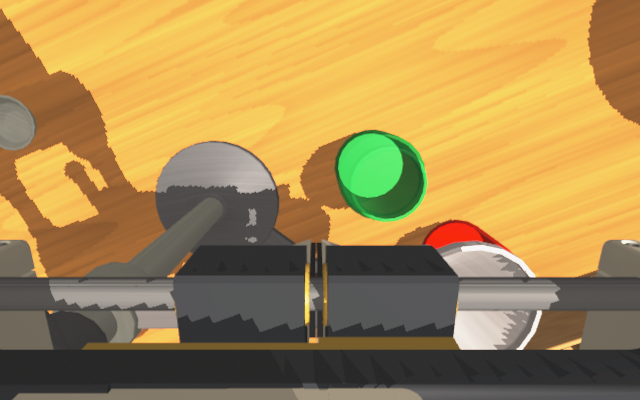

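```bash
python3 -m inch '[[[0,0.005,0,0,0,0,0],[0.0007,0.0052,0,0,0,3,0],[0.0007,0.0052,0,0,0,3,0],[0.0007,0.0052,0,0,0,3,0],[0.0007,0.0052,0,0,0,3,0],[0.0007,0.0052,0,0,0,3,0],[0.0007,0.0052,0,0,0,3,0],[0.0007,0.0052,0,0,0,3,0],[0.0007,0.0052,0,0,0,3,0],[0.0007,0.0052,0,0,0,3,0],[0.0007,0.0052,0,0,0,3,0],[0,0,0,0,0,0,0]]]'; python3 look.py d wrist
```

```text
time: 4.8
tool_pos: [641.2, 16.5, 199.6]
tcp_rot: [-3.142, -0.0, 0.665]
contact_force: [0.1, 0.2, -1.4]
grip_width: 0.5
wrist [[356.3, 0.0, 315.8], [0.0, 356.3, 205.1], [0.0, 0.0, 1.0]] [[1.0, 0.0, 0.001, -0.281], [-0.0, 0.965, 0.263, -71.297], [-0.001, -0.263, 0.965, -157.836], [0.0, 0.0, 0.0, 1.0]]
{'time': 4.8, 'joint_positions': [-0.094, 0.578, 1.215, 0.0, 1.348, -0.759], 'dq': [0.002, -0.008, 0.017, -0.015, -0.002, -0.047], 'tau': [-0.047, -55.487, -25.354, 0.123, 0.112, 0.494], 'tool_pos': [641.201, 16.52, 199.641], 'tcp_rot': [-3.142, -0.0, 0.665], 'contact_force': [0.081, 0.191, -1.351], 'moment': [-0.054, -0.04, -0.005], 'grip_width': 0.465}
```

```bash
python3 -m inch '[[[0,-0.03,0,0,0,0,0],[0,-0.04,0,0,0,0,0],[0,-0.04,-0.02,0,0,0,0],[0,-0.04,-0.04,0,0,0,0],[0,-0.02,-0.04,0,0,0,0],[0,0,0,0,0,0,0]]]'; python3 look.py e wrist top side
```

```text
time: 5.45
tool_pos: [539.1, 149.0, 301.5]
tcp_rot: [3.136, -0.01, 0.67]
contact_force: [0.3, -0.5, 0.4]
grip_width: 0.2
wrist [[356.3, 0.0, 315.8], [0.0, 356.3, 205.1], [0.0, 0.0, 1.0]] [[1.0, 0.0, 0.001, -0.28], [-0.0, 0.965, 0.263, -71.299], [-0.001, -0.263, 0.965, -157.841], [0.0, 0.0, 0.0, 1.0]]
top [[463.8, 0.0, 327.0], [0.0, 463.8, 205.0], [0.0, 0.0, 1.0]] [[0.022, -1.0, 0.005, -45.293], [-0.983, -0.023, -0.184, 608.676], [0.184, -0.001, -0.983, 1450.686], [0.0, 0.0, 0.0, 1.0]]
side [[388.0, 0.0, 312.5], [0.0, 388.0, 197.6], [0.0, 0.0, 1.0]] [[-0.989, -0.148, -0.022, 587.294], [-0.07, 0.584, -0.809, 189.764], [0.132, -0.798, -0.588, 1193.1], [0.0, 0.0, 0.0, 1.0]]
{'time': 5.55, 'joint_positions': [0.129, 0.361, 1.305, -0.0, 1.473, -0.539], 'dq': [-0.023, 0.041, 0.038, -0.002, -0.007, 0.003], 'tau': [0.9, -48.328, -27.486, 0.134, 0.172, 0.026], 'tool_pos': [538.676, 146.928, 296.128], 'tcp_rot': [3.14, -0.002, 0.668], 'contact_force': [0.193, 0.525, -0.782], 'moment': [-0.022, 0.023, 0.001], 'grip_width': 0.44}
```

View pics/e_wrist.png

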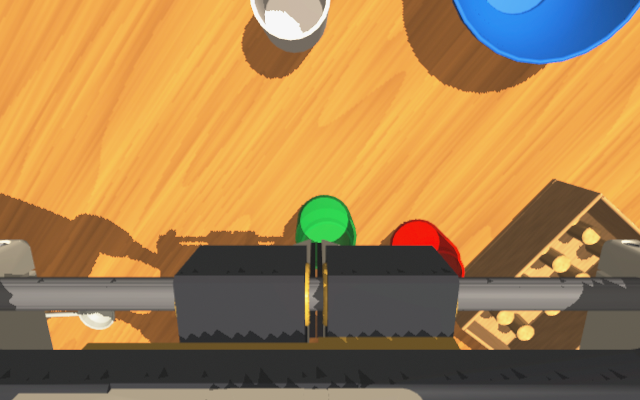

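Run:
```python
from g import *
i=cv2.imread('pics/e_top.png')[135:235,270:370];i=cv2.resize(i,(600,600),interpolation=cv2.INTER_CUBIC)
j=cv2.imread('pics/e_side.png')[165:265,250:350];j=cv2.resize(j,(600,600),interpolation=cv2.INTER_CUBIC)
cv2.imwrite('pics/e_comb.png',cv2.resize(np.hstack([i,j]),(800,400),interpolation=cv2.INTER_AREA))
```

```text
(no output)
```

View pics/e_comb.png

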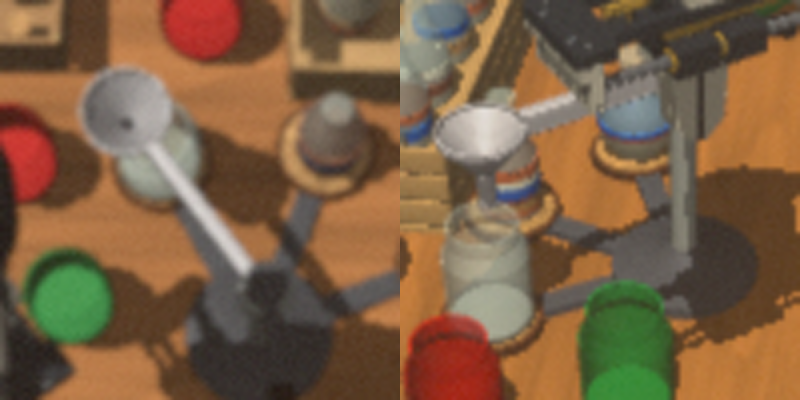

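Run:
```python
from g import *
T=lambda u,v,z:ray('e_top',270+u/4,135+v/4,z)[:2]
S=lambda u,v,z:ray('e_side',250+(u-400)/4,165+v/4,z)[:2]
pT=np.array([572,-58.]);pS=np.array([571,-50.])
for n,a,p in [('funT',T(126,110,213),pT),('holeT',T(127,124,150),pT),('funS',S(481,136,213),pS),('spoutS',S(487,203,143),pS),('jarS',S(486,225,108),pS),('jarbS',S(490,310,12),pS),('jarbT',T(160,165,12),pT)]:
    d=a-p;print(n,np.round(a),'r',round(np.hypot(*d)),'ang',round(np.arctan2(d[1],d[0]),3))
```

```text
funT [706.  47.] r 171 ang 0.663
holeT [713.  49.] r 177 ang 0.651
funS [703.  61.] r 172 ang 0.698
spoutS [707.  50.] r 169 ang 0.636
jarS [714.  35.] r 166 ang 0.533
jarbS [721.  27.] r 169 ang 0.475
jarbT [716.  28.] r 168 ang 0.541
```

```bash
python3 -m inch '[[[0,0.02,0.04,0,0,0,0],[0,0.04,0.04,0,0,0,0],[0,0.04,0.02,0,0,0,0],[0,0.04,0,0,0,0,0],[0,0.02,0,0,0,0,0],[0,0,0,0,0,0,0],[0,0.01,0,0,0,0,0],[0.0007,0.0045,0,0,0,2.5,0],[0.0007,0.0045,0,0,0,2.5,0],[0.0007,0.0043,0,0,0,2.4,0],[0,0,0,0,0,0,0],[0,0,0,0,0,0,0]]]'; python3 to.py 645 7 200 0.531
python3 -m inch '[[[0,-0.03,0,0,0,0,0],[0,-0.04,0,0,0,0,0],[0,-0.04,-0.02,0,0,0,0],[0,-0.04,-0.04,0,0,0,0],[0,-0.04,-0.04,0,0,0,0],[0,-0.04,0,0,0,0,0],[0,0,0,0,0,0,0],[0,0,0,0,0,0,0]]]'; python3 look.py f top side
python3 - <<'E'
from g import *
i=cv2.imread('pics/f_top.png')[135:235,270:370];i=cv2.resize(i,(600,600),interpolation=cv2.INTER_CUBIC)
j=cv2.imread('pics/f_side.png')[165:265,250:350];j=cv2.resize(j,(600,600),interpolation=cv2.INTER_CUBIC)
cv2.imwrite('pics/f_comb.png',cv2.resize(np.hstack([i,j]),(800,400),interpolation=cv2.INTER_AREA))
E
```

```text
time: 6.8
tool_pos: [649.9, 7.4, 199.4]
tcp_rot: [-3.141, 0.0, 0.538]
contact_force: [-0.7, -0.1, -1.2]
grip_width: 0.4
shift tool mm [-4.4 -2.1 -0.6]
turn tool deg [-0.03  0.02  0.42]
time: 7.6
tool_pos: [536.9, 197.4, 290.8]
tcp_rot: [3.141, -0.001, 0.54]
contact_force: [0.3, -0.6, 0.1]
grip_width: 0.5
top [[463.8, 0.0, 327.0], [0.0, 463.8, 205.0], [0.0, 0.0, 1.0]] [[0.022, -1.0, 0.005, -45.293], [-0.983, -0.023, -0.184, 608.676], [0.184, -0.001, -0.983, 1450.686], [0.0, 0.0, 0.0, 1.0]]
side [[388.0, 0.0, 312.5], [0.0, 388.0, 197.6], [0.0, 0.0, 1.0]] [[-0.989, -0.148, -0.022, 587.294], [-0.07, 0.584, -0.809, 189.764], [0.132, -0.798, -0.588, 1193.1], [0.0, 0.0, 0.0, 1.0]]
{'time': 7.65, 'joint_positions': [0.217, 0.392, 1.273, -0.0, 1.476, -0.321], 'dq': [-0.026, 0.014, -0.005, -0.0, 0.002, 0.004], 'tau': [1.135, -48.299, -26.243, 0.151, 0.088, 0.009], 'tool_pos': [537.369, 196.574, 290.308], 'tcp_rot': [3.141, 0.0, 0.538], 'contact_force': [0.808, -0.081, -0.41], 'moment': [-0.002, 0.0, 0.026], 'grip_width': 0.647}
```

View pics/f_comb.png

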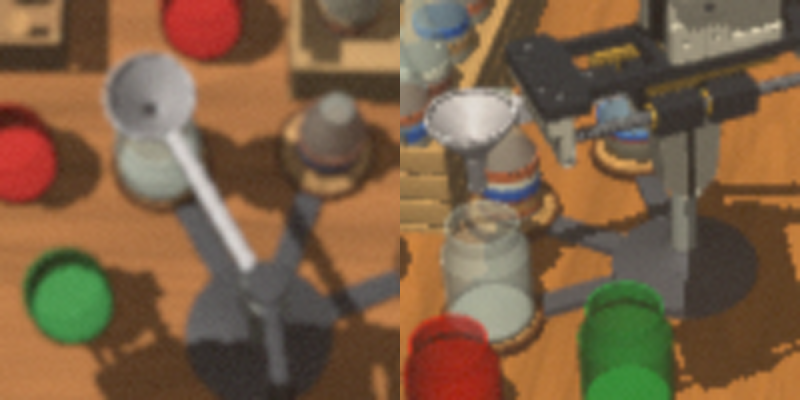

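Run:
```python
from g import *
T=lambda u,v,z:ray('f_top',270+u/4,135+v/4,z)[:2]
S=lambda u,v,z:ray('f_side',250+(u-400)/4,165+v/4,z)[:2]
pT=np.array([572,-58.]);pS=np.array([571,-50.])
for n,a,p in [('funT',T(150,97,213),pT),('holeT',T(150,109,150),pT),('funS',S(472,120,213),pS),('spoutS',S(476,191,143),pS),('jarS',S(486,225,108),pS)]:
    d=a-p;print(n,np.round(a),'r',round(np.hypot(*d)),'ang',round(np.arctan2(d[1],d[0]),3))
# jar body silhouettes: contour by background difference a vs f not available; saturation mask in a_top
import cv2
c=cv2.imread('pics/a_top.png')[150:195,290:330];h=cv2.cvtColor(c,cv2.COLOR_BGR2HSV)
m=((h[...,1]<75)&(h[...,2]>70)).astype(np.uint8);n,l,s,ce=cv2.connectedComponentsWithStats(m);k=1+np.argmax(s[1:,4])
print(s[k],ce[k]);b=(l==k).astype(np.uint8)
for r in b: print(''.join('#' if x else '.' for x in r))
```

```text
funT [717.  29.] r 169 ang 0.543
holeT [725.  32.] r 178 ang 0.531
funS [714.  42.] r 170 ang 0.572
spoutS [718.  37.] r 171 ang 0.534
jarS [714.  35.] r 166 ang 0.533
[  9  10  21  25 380] [19.39473684 23.35      ]
........................................
........................................
........................................
........................................
........................................
........................................
........................................
........................................
........................................
........................................
.................#####..................
..............##.#....##................
.............##........###..............
............#...........###.............
...........##...........###.............
...........#.......####.####............
..........##...##############...........
..........##..###############...........
.........#####################..........
.........#####################..........
.........#####################..........
.........##############
[... 260 characters left out ...]
...
..........####################..........
...........##################...........
...........##################...........
............################............
.............##############.............
..............############..............
.................########...............
........................................
........................................
........................................
........................................
........................................
........................................
........................................
........................................
........................................
........................................
```

```bash
python3 - <<'E'
from g import *
for u,v,z in [(309,169.5,108),(309.5,170,108),(309.5,171.5,75),(309.5,175.5,12)]:
    a=ray('a_top',u,v,z)[:2];d=a-[572,-58];print(np.round(a),np.round(np.hypot(*d)),round(np.arctan2(d[1],d[0]),3))
E
python3 to.py 650 90 400 1.57
```

```text
[714.  28.] 166.0 0.548
[712.  27.] 164.0 0.544
[716.  28.] 167.0 0.539
[718.  30.] 171.0 0.542
shift tool mm [  42.3  148.6 -110. ]
turn tool deg [-0.000e+00  3.000e-02 -5.921e+01]
```

```bash
python3 to.py 529 -106 300 0.165
```

```text
shift tool mm [-161.8  255.2   -9.8]
turn tool deg [2.000e-02 3.000e-02 2.129e+01]
```

```bash
python3 -m inch '[[[0,0,-0.01,0,0,0,0],[-0.0202,0.0319,0,0,0,0,0],[-0.0202,0.0319,0,0,0,0,0],[-0.0202,0.0319,0,0,0,0,0],[-0.0202,0.0319,0,0,0,0,0],[-0.0202,0.0319,0,0,0,0,0],[-0.0202,0.0319,0,0,0,0,0],[-0.0202,0.0319,0,0,0,0,0],[-0.0202,0.0319,0,0,0,0,0],[0,0,0,0,0,7.1,0],[0,0,0,0,0,7.1,0],[0,0,0,0,0,7.1,0]]]'; python3 -m inch '[[[0,0,0,0,0,0,0],[0,0,0,0,0,0,0]]]'; python3 to.py 529 -106 232 0.165
```

```text
time: 8.9
tool_pos: [529.0, -107.0, 300.7]
tcp_rot: [-3.142, 0.0, 0.157]
contact_force: [0.2, -0.7, -0.0]
grip_width: 0.3
time: 9.1
tool_pos: [529.0, -106.0, 300.6]
tcp_rot: [3.142, -0.0, 0.167]
contact_force: [0.1, 0.4, -0.2]
grip_width: 0.5
shift tool mm [-0.1  0.  68.6]
turn tool deg [ 0.   -0.01  0.12]
```

```bash
python3 -m inch '[[[0,0,0.02,0,0,0,0],[0,0,0.02,0,0,0,0],[0,0,0.02,0,0,0,0],[0,0,0.0086,0,0,0,0],[0,-0.008,0,0,0,0,0],[0,-0.007,0,0,0,0,0],[0,-0.005,0,0,0,0,0],[0,-0.0045,0,0,0,0,0],[0,0,0,0,0,0,0]]]'
python3 -m inch '[[[-0.0012,-0.0044,0,0,0,5,0],[-0.0012,-0.0044,0,0,0,5,0],[-0.0012,-0.0044,0,0,0,5,0],[-0.0012,-0.0044,0,0,0,5,0],[0,0,0,0,0,0,0]]]'
python3 -m inch '[[[-0.0012,-0.0044,0,0,0,5,0],[-0.0012,-0.0044,0,0,0,5,0],[-0.0012,-0.0044,0,0,0,5,0],[-0.0012,-0.0044,0,0,0,5,0],[-0.0012,-0.0044,0,0,0,5,0],[-0.0012,-0.0044,0,0,0,5,0],[0,0,0,0,0,0,0]]]'; python3 to.py 529 -106 232 -0.97
```

```text
time: 10.0
tool_pos: [525.2, -80.8, 232.7]
tcp_rot: [3.141, -0.001, 0.166]
contact_force: [0.1, -0.5, 1.2]
grip_width: 0.2
time: 10.5
tool_pos: [520.0, -63.8, 232.4]
tcp_rot: [3.141, -0.002, -0.185]
contact_force: [0.1, -1.4, 1.3]
grip_width: 0.5
time: 11.2
tool_pos: [523.3, -36.9, 231.9]
tcp_rot: [-3.142, 0.0, -0.706]
contact_force: [-1.3, -1.0, 1.0]
grip_width: 0.6
shift tool mm [49.2 48.9 -0.1]
turn tool deg [-0.000e+00  1.000e-02  1.511e+01]
```

```bash
python3 -m inch '[[[-0.0012,-0.0044,0,0,0,5,0],[-0.001,-0.0035,0,0,0,4,0],[-0.0005,-0.0018,0,0,0,2,0],[0,0,0,0,0,0,0]]]'
python3 -m inch '[[[-0.0005,-0.0018,0,0,0,2,0],[0,0,0,0,0,0,0]]]'
python3 -m inch '[[[-0.0002,-0.0009,0,0,0,1,0],[0,0,0,0,0,0,0]]]'
python3 -m inch '[[[-0.0002,-0.0009,0,0,0,1,0],[0,0,0,0,0,0,0]]]'
```

```text
time: 11.6
tool_pos: [527.9, -28.1, 231.8]
tcp_rot: [3.141, 0.001, -0.896]
contact_force: [-0.4, -0.8, 0.7]
grip_width: 0.4
time: 11.8
tool_pos: [528.9, -26.5, 231.7]
tcp_rot: [3.141, 0.001, -0.932]
contact_force: [-2.0, -0.7, 0.4]
grip_width: 0.5
time: 12.0
tool_pos: [529.5, -25.7, 231.7]
tcp_rot: [3.141, 0.001, -0.951]
contact_force: [-2.8, 0.4, 1.1]
grip_width: 0.6
time: 12.2
tool_pos: [530.3, -25.0, 231.7]
tcp_rot: [3.141, 0.001, -0.97]
contact_force: [-1.7, 0.0, -0.8]
grip_width: 0.3
```

```bash
for i in 1; do python3 -m inch '[[[-0.0002,-0.0009,0,0,0,1,0],[0,0,0,0,0,0,0]]]'
python3 -m inch '[[[-0.0002,-0.0009,0,0,0,1,0],[0,0,0,0,0,0,0]]]'
python3 -m inch '[[[0,-0.001,0,0,0,0,0],[0,0,0,0,0,0,0]]]'
python3 -m inch '[[[0,-0.001,0,0,0,0,0],[0,0,0,0,0,0,0]]]'; done | grep -E 'pos|force'
```

```text
tool_pos: [530.3, -24.8, 231.7]
contact_force: [-4.6, -1.1, 1.0]
tool_pos: [530.1, -24.7, 231.6]
contact_force: [-8.2, -3.8, 3.1]
tool_pos: [530.2, -24.6, 231.6]
contact_force: [-10.7, -6.0, 4.1]
tool_pos: [530.2, -24.5, 231.6]
contact_force: [-15.3, -8.2, 4.9]
```

```bash
python3 -m inch '[[[0,0.02,0,0,0,0,0],[0,0.03,0,0,0,0,0],[0,0.03,-0.03,0,0,0,0],[0,0.02,-0.04,0,0,0,0],[0.02,0.03,0,0,0,0,0],[0.03,0.02,0,0,0,0,0],[0.04,0.02,0,0,0,0,0],[0.04,0.02,0,0,0,0,0],[0,0,0,0,0,0,0],[0,0,0,0,0,0,0]]]'; python3 look.py h top side | tail -1
python3 - <<'E'
from g import *
i=cv2.imread('pics/h_top.png')[135:235,270:370];i=cv2.resize(i,(600,600),interpolation=cv2.INTER_CUBIC)
j=cv2.imread('pics/h_side.png')[165:265,250:350];j=cv2.resize(j,(600,600),interpolation=cv2.INTER_CUBIC)
cv2.imwrite('pics/h_comb.png',cv2.resize(np.hstack([i,j]),(800,400),interpolation=cv2.INTER_AREA))
E
```

```text
time: 14.0
tool_pos: [442.8, -235.1, 301.4]
tcp_rot: [-3.141, 0.001, -1.007]
contact_force: [0.5, 1.2, 0.1]
grip_width: 0.6
{'time': 14.05, 'joint_positions': [-0.64, 0.248, 1.449, 0.001, 1.445, 0.365], 'dq': [0.021, -0.018, 0.011, 0.0, 0.003, -0.002], 'tau': [-1.015, -38.916, -26.241, 0.017, -0.061, -0.013], 'tool_pos': [442.813, -234.158, 301.632], 'tcp_rot': [-3.141, 0.0, -1.005], 'contact_force': [0.439, 0.204, -0.448], 'moment': [-0.045, 0.118, 0.02], 'grip_width': 0.632}
```

View pics/h_comb.png

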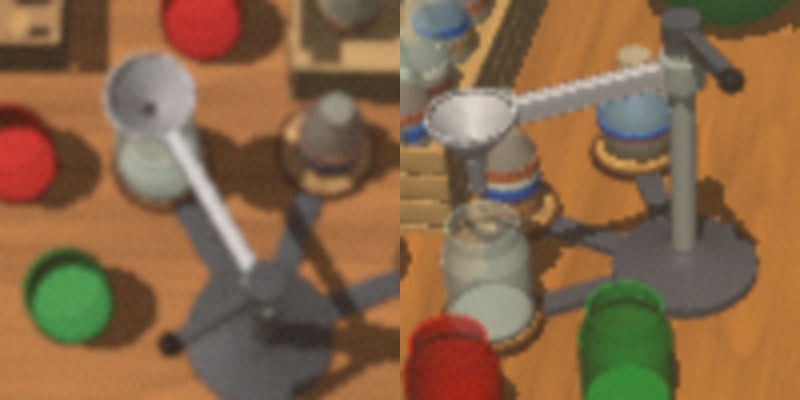

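Run:
```python
from g import *
a=ray('h_top',270+170/4,135+344/4,242)[:2];d=a-[572,-58];print(a,np.hypot(*d),np.arctan2(d[1],d[0]), 'expected ~',-0.32+np.pi-.65)
from plant import bot
f=cv2.imread('pics/f_top.png')[135:235,270:370].astype(int);h=cv2.imread('pics/h_top.png')[135:235,270:370].astype(int)
D=np.abs(f-h).sum(2);print('diff funnel/jar region',D[10:52,25:52].mean(),D[10:52,25:52].max())
```

```text
[528.07354618   8.6813641 ] 79.84946877691519 2.1532992176439345 expected ~ 2.1715926535897934
diff funnel/jar region 5.588183421516755 21
```

Lever is at its stop (2.15 against 2.17 rad expected), and the funnel didn't move while it was pushed.

```bash
python3 -c "
from plant import bot
print(bot.close_job())"
```

```text
the job is handed in; nothing more can be done
None
```

The funnel now rests over the open glass jar on the +0.85 pad, and the clamp lever is at its clockwise stop. I handed the job in at about 14 s. I pushed with the closed fingertips only and gripped nothing.

**Funnel:** The last pictures put the spout about 2 to 4 mm from the centre of the jar's mouth, which is close to what the cameras can resolve. About the pivot, the funnel sits at 0.53–0.54 rad and the jar at about 0.54 rad. What remains looks mostly radial, and turning the arm cannot correct that.

**Lever:** It stopped moving while the push rose to about 18 N. From above it points at 2.15 rad, against 2.17 expected at the stop. Top pictures taken before and after the lever push show no movement of the funnel or jar.

**Disagreements:**
- The side camera placed everything about 8 mm further left than the top and wrist cameras, so I compared positions only within one camera.
- In the side view the funnel rim read 0.57 rad, while its spout read 0.534 and the jar mouth 0.533. I went by the spout.
- I judged the jar, bottles and decoys near the stand unmoved by eye. I did not check the rest of the table again at the end.

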